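Close the shielded test box and hold the reference source home on its keyed port

TASK

Lower the open lid of the shielded test box until it is fully closed. Then lift the round reference source by its knurled grip out of its charging stand, set it on the port on top of the lid, turn it until the keyways hidden inside it drop over the port's three pins, and push it fully home against the spring ring. Finish still gripping it and pressing it home (the ring lifts it off if you let go), and leave everything else on the bench where it is.

Things in the scene. Friction and masses are not known exactly. Their poses are not given: they have to be found in the camera images.
- lid (a joint): lid angle of the test box, rad: 0 closed, grows as it opens upward about a level hinge along the box's far edge; starts half open. The hinge is stiff: the lid stays where it is left; 2 to 5 N on its front edge moves it. The box is a bright aluminium case 240 deep (x), 270 wide (y), 105 mm high with foam cones inside, fixed to the bench, turned by up to 15 degrees
- lid_hinge (a point): middle of the lid's hinge line, on the lid's underside, 105 mm above the bench. It turns with the lid; with the lid closed its x axis points level from the lid's front edge towards the hinge, y along the hinge, z up
- lid_press (a point): middle of the lid's outer (upper) face, 20 mm in from the front edge, 220 mm from the hinge line, 22 mm above the underside (lid 22 mm thick): good for pushing the lid shut with closed fingers. Moves with the lid, axes as lid_hinge, z the outward normal. A black bar handle 110 mm long stands 35 mm out from the lid's front edge, in the lid's plane
- port (a point): port in the middle of the lid's outer face: centre of the top face of its steel flange (72 mm across, 6 mm high), axes as lid_hinge, z along the port's axis; 134 mm above the bench when the lid is closed. A steel spigot 32 mm across stands 35 mm high on it, the top 5 mm tapered
- pin (a point): top of one of the three brass pins, 5 mm thick, that stick out sideways from the spigot to 20 mm from its axis, 120 degrees apart (this one along the port's x axis). Their tops are 18 mm above the flange
- contact_ring (a joint): how far the copper spring ring round the spigot is pressed down, m: 0 free (4 mm proud of the flange), 0.004 flush with the flange, when the source is fully home. It starts to give at 5 N and takes 10 N when flush, more than the source weighs, so it lifts the source when that is let go
- source_grip (a point): centre of the knurled grip of the reference source, an upright black cylinder 50 mm across, 89 mm high, about 0.35 kg, with a bright knurled band (37 to 63 mm above its underside, grip it anywhere round) and an orange cap. Point on the axis 50 mm above the underside, z up to the cap. Its height above the port's flange: 68 mm resting on the pins, 54 mm on the spring ring, 50 mm fully home
- source_foot (a point): centre of the source's underside. From here a bore 34 mm across runs 37 mm up; three keyways 8 mm wide, 120 degrees apart, run the bore's whole length. The keyed sleeve is clamped at another angle each time, so the source's yaw does not tell where the keyways are: resting on the pins it must be turned under light pressure until it drops, within 120 degrees in either sense
- stand: charging stand, fixed to the bench: grey block 92 mm square, 26 mm high, with a stub 25 mm across and 10 mm high that stands inside the source's bore; lift the source straight up. Origin on the bench under its centre
- cal_kit: wooden tray with gilt calibration pieces, 105 x 125 x 40 mm, fixed, origin on the bench under its centre; its place and the stand's may be swapped
- dummy_load: finned black load, loose, upright, 38 mm across and 70 mm high, origin at its underside; leave it alone
- torque_wrench: wrench 170 mm long lying along its x axis, loose; leave it alone
- mouse: black computer mouse 102 x 60 x 31 mm, loose, origin at its underside; leave it alone
- phone: phone 74 x 150 x 10 mm lying flat, loose, origin at its underside; leave it alone

How it is judged:
By the outcome, as a careful person would: the job done as asked, in the order asked, and still so for the second after the job is handed in, while the arm keeps its last pose, push and grip.
It also fails if it takes over 67 s, if anything falls off the work surface, if the arm or the gripper's body presses on something with over 40 N, if the wrist force passes 120 N, or if a joint passes its speed limit or range.

ROBOT

A 6-joint arm with a two-finger parallel gripper is mounted at the origin on the work surface. World frame = base frame: x ahead of the robot, y to its left, z up, the work surface at z = 0. Lengths are in m, angles in rad, forces in N, time in s.
With the tool pointing down it reaches from about 0.375 to 0.925 m from the base axis. Payload 5.7 kg.
Tool frame: the origin (TCP) lies on the centre line of the jaws, within the pads' length; the fingertips stand 17 mm ahead of it and the grasp point (between the pads) lies 2 mm behind it; z points along the fingers, y is the direction in which the jaws open and shut (so a half turn about z gives the same grasp; the last joint's range is limited). The gripper opens to 88 mm and grips with 3 to 60 N. Pads are 20 mm wide; open, the fingers measure 115 mm over their backs; the gripper's body (75 mm by 178 mm) begins 61 mm behind the grasp point.
Start: joints at [1.091, 0.359, 1.51, -0, 1.272, -0.115], TCP at [0.214, 0.56, 0.24] pointing down, gripper open.
Joint ranges: [-2.97, 2.97], [-1.01, 2.36], [0.21, 2.38], [-0.96, 4.11], [0.2, 2.71], [-2.98, 2.98]. Speed limits (rad/s): [2.39, 2.39, 3.14, 3.14, 3.14, 3.14].

INTERFACE

Orientations are given as [roll, pitch, yaw] about the fixed x, y, z axes, in that order (R = Rz(yaw) Ry(pitch) Rx(roll)).
In Python, from cell import readout, imaging, order, models gives the robot as it stands. The module is installed in compiled form; this text tells all that it offers.
- The arm moves only by the tool drive_tool, never from a script. Its argument "motion" is a list of rows, each a list of 3 entries, a list of its own where there are three numbers: the shift along the tool's x, y, z normalised to -1 to 1, where 1 is 20 mm, then the turn, a rotation vector about the tool's x, y, z normalised to -1 to 1, where 1 is 0.15 rad, then the opening, from 0 (shut) to 1 (fully open). In form: [[[dx, dy, dz], [rx, ry, rz], hand], ...]. A call has exactly 5 rows; each row shifts and turns the pose as measured when the row begins, along the tool's axes as they then stand; what a row does not reach is not made up. A row lasts 1/8 s, in which the tool goes at most 62.5 mm and 10.7 degrees, less where a joint would pass 70% of its speed; a pose out of reach is approached as far as the arm can. A call with a number of a shift or a turn outside -1 to 1 is refused whole. A call with a gripper value outside its range is refused whole. The fingers move at their own pace and stop on an object; "squeeze" is the grip in N (left out, the last holds). Time passes only in rows, so rows that do not move let the fingers close, or fill a call up. It gives the time, the measured TCP pose, the force and the opening at its end, in the units of the state.
- readout.get_state(): the state, without advancing time (a new reading comes with each control period).
- imaging.camera(name): name is "side" or "top" or "wrist"; returns a dict with "img" (400x640x3 uint8, red, green, blue), "fx", "fy", "cx", "cy" (pixels), "R" (3x3) and "t" (3): a world point X has camera coordinates R X + t. Camera axes: x right, y down, z forward; pixel columns grow to the right and rows downward; lengths in m; the calibration is good to about 2 mm. A picture is of the moment at which its call begins. There is no depth.
- order.finish_job(): hands the job in, once; it reports no verdict.
Trained networks look in a picture, given as the dict that the camera call returned (one of the last four; its "shot" number tells which), for a name from the list of things; names that differ only in an ending like _2 or _b are one class to them, and where a whole thing is asked for, a point or a joint stands for the part that bears it (a point fixed in the world has none). Each returns a list of dicts, best first, with "confidence" (0 to 1); they miss things now and then, are a little off and sometimes report something else, mostly with a low value. They report only what shows in the picture. A call takes as long as a camera call.
- models.regions_of(picture, target): "pixels" (400x640 bool, what is visible of it) and "bbox" ([left, top, width, height] in pixels, round what is visible of it).
The state is a dict: "clock": time; "joints": joint angles; "qd": joint speeds; "joint_torque": joint torques, N m; "ee_pos": TCP position; "ee_rot": TCP orientation; "ft_force": force on the tool from outside, world axes, zero at the start; "ft_torque": the same for the moment, N m; "finger_gap": finger opening in m.
Only numpy, scipy, OpenCV 4.12 (cv2) and the standard library are available. Lean on these libraries where they do the work, as an engineer would, in place of code of your own. Each camera call takes 0.05 s, during which the arm holds its last target.

## Working session

There is one attempt and no reset: what is moved stays moved. The work goes in short steps, Python scripts to look and compute and a tool call to move; the robot and the scene stay as the last step left them, time stands still between calls to the robot, and variables do not carry over. Pictures are saved under pics/ and viewed, and the job is handed in when it is done.

Besides the shell and the picture viewer there is one more tool, called after "Request:" as name(argument=value, ...) on one line, values as JSON. drive_tool: Moves the arm, as the interface text tells. Its arguments: {"type":"object","properties":{"motion":{"type":"array"},"squeeze":{"type":"number"}},"required":["motion"]}

```bash
mkdir -p pics; python3 - <<'E'
from cell import readout, imaging
import cv2,pickle
s=readout.get_state();print(s)
d={}
for n in("side","top","wrist"):
    c=imaging.camera(n);d[n]=c
    cv2.imwrite(f"pics/{n}0.png",c["img"][:,:,::-1])
    print(n,c["fx"],c["cx"],c["cy"],c["R"],c["t"])
pickle.dump(d,open("c0.pkl","wb"))
E
```

```text
{'clock': 0.0, 'joints': array([ 1.09085667e+00,  3.59517444e-01,  1.51139863e+00, -1.68805402e-05,
        1.27250254e+00, -1.15142949e-01]), 'qd': array([ 0.00078116, -0.00026453,  0.00242273,  0.00105547, -0.0003774 ,
       -0.00031384]), 'joint_torque': array([-1.99139722e-03, -5.15356207e+01, -2.70724028e+01,  6.72946684e-02,
        3.48009251e-02, -9.53252197e-05]), 'ee_pos': array([0.21379242, 0.55992745, 0.23881502]), 'ee_rot': array([-3.13977693e+00, -1.93763121e-04,  2.77680074e+00]), 'ft_force': array([-0.10866068, -0.43735317, -0.28574417]), 'ft_torque': array([ 0.0556845 , -0.00800582,  0.03526669]), 'finger_gap': 0.08753463321545543}
side 408.80516289374845 328.51855955389834 201.41264338140385 [[ 0.76822344 -0.63992529  0.01812069]
 [-0.34559799 -0.43838088 -0.82968924]
 [ 0.53888289  0.63112425 -0.55793137]] [-0.42501878  0.27809197  0.86295766]
top 392.69643420413433 317.746445964701 204.40120516155582 [[-0.02272023 -0.99961906 -0.01566948]
 [-0.98396275  0.02513258 -0.17659465]
 [ 0.17692119  0.01140591 -0.98415893]] [0.04606087 0.58221895 1.38973218]
wrist 360.02841693892645 317.37200074083796 194.2330129332887 [[ 0.3562168   0.93440022 -0.00241197]
 [ 0.90468473 -0.34424038  0.25108585]
 [ 0.23378438 -0.09162307 -0.96796182]] [-0.59797657 -0.03123035  0.38955526]
```

View pics/side0.png

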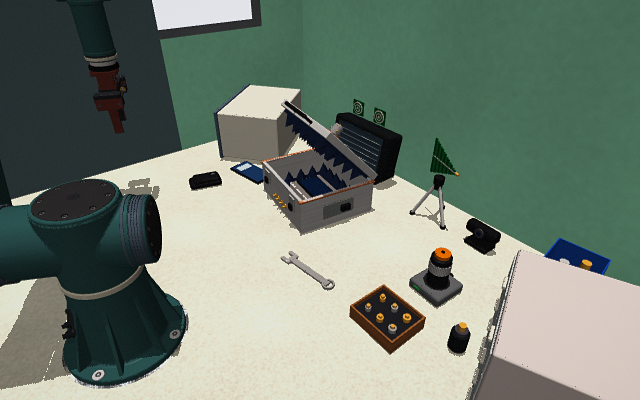

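View pics/top0.png

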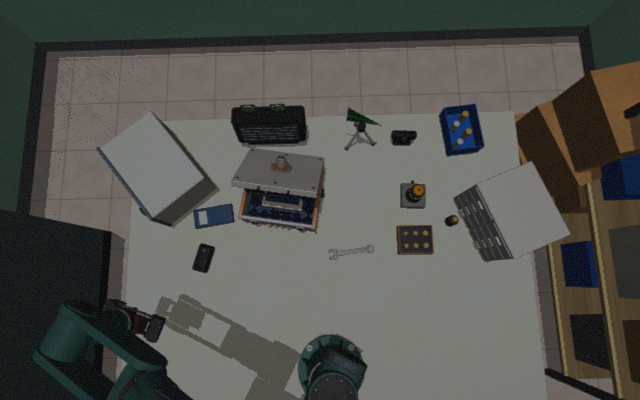

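View pics/wrist0.png

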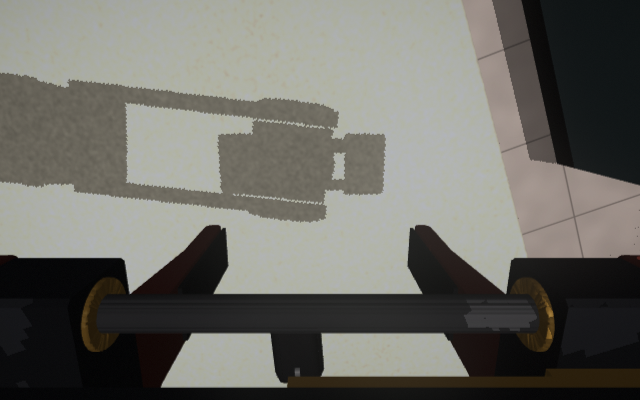

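```bash
python3 - <<'E'
import pickle,cv2
d=pickle.load(open("c0.pkl","rb"))
a=d["top"]["img"][130:250,180:340,::-1];cv2.imwrite("pics/topz.png",cv2.resize(a,None,fx=5,fy=5,interpolation=2))
a=d["side"]["img"][85:245,240:415,::-1];cv2.imwrite("pics/sidez.png",cv2.resize(a,None,fx=4,fy=4-0.25,interpolation=2))
E
cat > h.py <<'E'
import numpy as np
def ray(c,u,v):
    d=np.array([(u-c["cx"])/c["fx"],(v-c["cy"])/c["fy"],1.]);R=c["R"];return -R.T@c["t"],R.T@d
def onz(c,u,v,z):
    o,d=ray(c,u,v);return o+d*(z-o[2])/d[2]
def proj(c,X):
    p=np.asarray(X)@c["R"].T+c["t"];return np.stack([c["fx"]*p[...,0]/p[...,2]+c["cx"],c["fy"]*p[...,1]/p[...,2]+c["cy"]],-1)
def tri(l):
    A=0;b=0
    for c,u,v in l:
        o,d=ray(c,u,v);d=d/np.linalg.norm(d);P=np.eye(3)-np.outer(d,d);A=A+P;b=b+P@o
    return np.linalg.solve(A,b)
E
python3 - <<'E'
from cell import imaging,models
import numpy as np,cv2
from h import *
for n in("top","side"):
    c=imaging.camera(n)
    for t in("source_grip","lid","port","stand","contact_ring","cal_kit","dummy_load"):
        for r in models.regions_of(c,t)[:2]:
            v,u=np.nonzero(r["pixels"]);print(n,t,r["confidence"],r["bbox"],u.mean().round(1),v.mean().round(1),len(u))
E
```

```text
top source_grip 0.79 [405.3, 185.6, 19.3, 14.6] 415.3 191.9 200
top lid 0.68 [228.6, 145.0, 93.4, 55.6] 278.5 174.0 3645
top port 0.56 [230.3, 147.0, 93.3, 50.2] 278.8 174.3 3667
top stand 0.94 [399.4, 179.3, 24.6, 31.7] 409.9 196.7 437
top contact_ring 0.59 [195.4, 245.8, 15.7, 29.1] 203.0 257.6 430
top contact_ring 0.51 [276.3, 163.5, 12.2, 6.6] 282.8 167.8 26
top cal_kit 0.72 [397.1, 224.1, 37.7, 27.4] 414.8 239.2 1094
top dummy_load 0.58 [444.1, 217.9, 11.0, 9.7] 451.1 220.3 119
side source_grip 0.61 [427.5, 245.4, 25.7, 43.5] 439.2 267.3 824
side lid 0.64 [283.2, 101.8, 92.7, 76.2] 325.1 140.8 2226
side port 0.63 [285.1, 99.3, 91.1, 80.7] 326.1 141.5 2323
side stand 0.62 [409.5, 265.9, 54.2, 38.7] 435.1 288.1 1019
side cal_kit 0.61 [347.6, 289.8, 76.7, 61.9] 386.4 317.4 2884
side dummy_load 0.55 [447.4, 322.1, 21.8, 31.0] 458.6 338.3 539
```

View pics/topz.png

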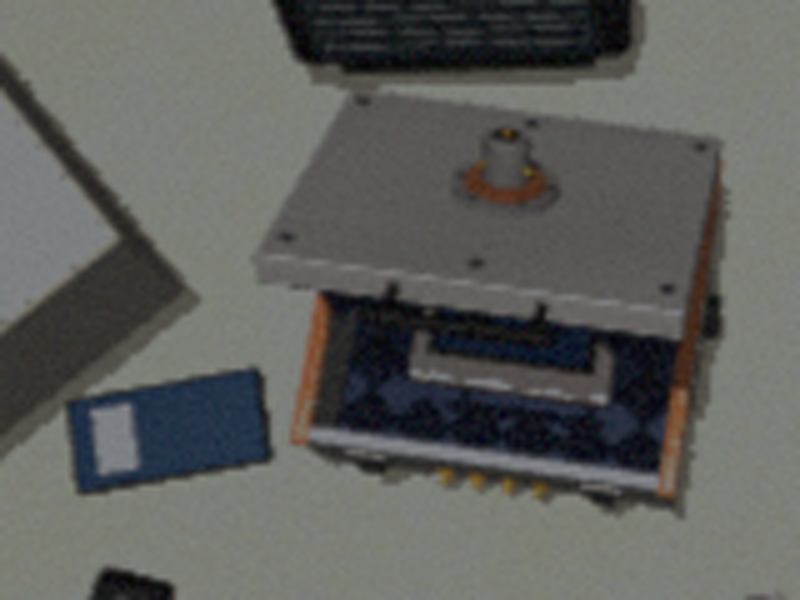

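View pics/sidez.png

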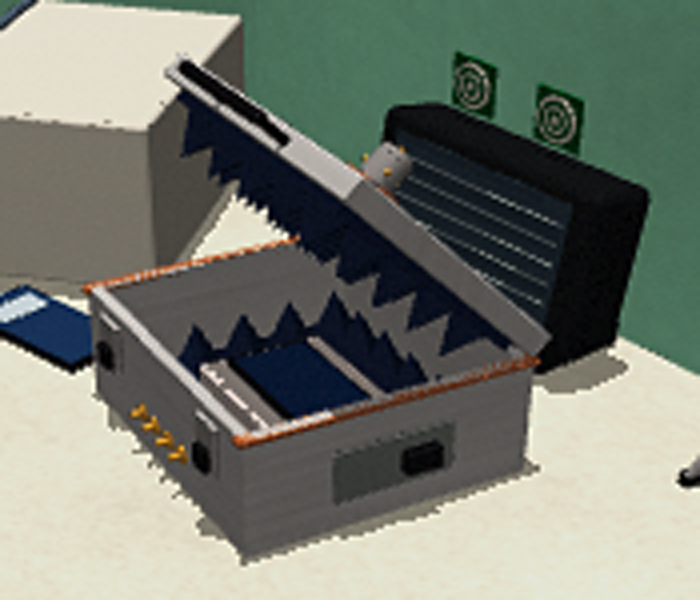

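```bash
cat > fit.py <<'E'
import pickle,numpy as np
from h import *
from scipy.optimize import least_squares
d=pickle.load(open("c0.pkl","rb"));T,S=d["top"],d["side"]
B=[(T,-.24,.135,.105,238.4,218.6),(T,-.24,-.135,.105,315,229),(S,-.24,-.135,.105,300,203.1),(S,-.24,.135,.105,261.3,161.8),(S,0,-.135,.105,374.5,181),(S,-.24,-.135,0,301.3,233.8),(S,0,-.135,0,372.5,209.8)]
L=[(T,0,.135,.022,251,148.4),(T,0,-.135,.022,324,157.6),(T,-.24,-.135,.022,317.6,192.4),(T,-.24,.135,.022,231.6,181),(S,-.24,.135,.022,285.7,100.2),(S,-.24,-.135,.022,332.5,133),(S,0,-.135,.022,377,175.7)]
def lid(p,x,y,z):
    cx,cy,w,a=p
    # lid local: rotate about y-hinge; opening moves -x side upward
    X=np.cos(a)*x+np.sin(a)*z; Z=-np.sin(a)*x+np.cos(a)*z
    return np.array([cx+np.cos(w)*X-np.sin(w)*y,cy+np.sin(w)*X+np.cos(w)*y,.105+Z])
def body(p,x,y,z): 
    return lid((p[0],p[1],p[2],0),x,y,z-.105)
def res(p): return np.concatenate([proj(c,body(p,x,y,z))-[u,v] for c,x,y,z,u,v in B]+[proj(c,lid(p,x,y,z))-[u,v] for c,x,y,z,u,v in L])
if __name__=="__main__":
    r=least_squares(res,[.75,.1,0,.6],loss="soft_l1");print(r.x,r.x[2:]*57.3);print(res(r.x).reshape(-1,2).round(1))
    p=r.x
    print("press",lid(p,-.22,0,.022),"closed",lid((*p[:3],0),-.22,0,.022),"port",lid((*p[:3],0),-.12,0,.029))
    print("src cap top",tri([(T,418,190),(S,441.5,252)]))
    for n in("t","s"):pass
    print("stand top", onz(T,413,195,.026))
E
python3 fit.py
python3 - <<'E'
import pickle,cv2
d=pickle.load(open("c0.pkl","rb"))
a=d["top"]["img"][165:245,380:480,::-1];cv2.imwrite("pics/topy.png",cv2.resize(a,None,fx=7,fy=7,interpolation=2))
a=d["side"]["img"][235:315,400:480,::-1];cv2.imwrite("pics/sidey.png",cv2.resize(a,None,fx=7,fy=7,interpolation=2))
E
```

```text
[ 0.74644106  0.13580961 -0.16200531  0.80575938] [-9.28290414 46.17001261]
[[ 1.2 -0.4]
 [ 0.5 -0.4]
 [ 0.6 -0.1]
 [-0.2 -1. ]
 [-0.9 -0.3]
 [-0.   0.1]
 [-1.6  0.3]
 [ 0.  -0.6]
 [ 1.4 -0.1]
 [ 0.7  0.3]
 [ 0.2  0.1]
 [-1.2 -2.2]
 [-1.7 -1.8]
 [ 1.4 -0.8]]
press [0.61173418 0.15782579 0.27893489] closed [0.52932178 0.17129508 0.127     ] port [0.62801236 0.15516532 0.134     ]
src cap top [ 0.61508504 -0.32342732  0.1114297 ]
stand top [ 0.61449111 -0.32479426  0.026     ]
```

View pics/topy.png

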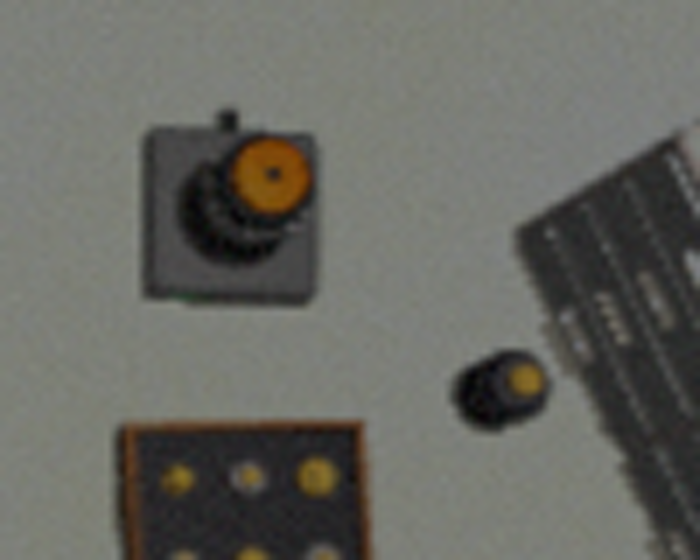

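View pics/sidey.png

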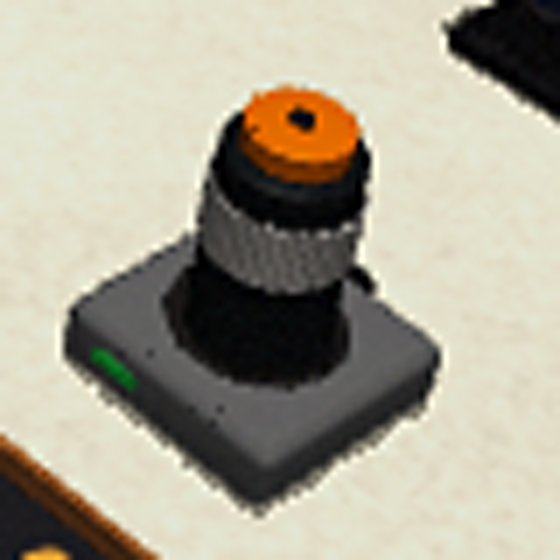

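Request:
drive_tool(motion=[[[-0.8,-0.3,-1],[0,0,-0.25],0],[[-0.9,-0.4,-1],[0,0,-0.25],0],[[-1,-0.4,-1],[0,0,-0.25],0],[[-1,-0.4,-1],[0,0,-0.25],0],[[-1,-0.4,-1],[0,0,-0.25],0]], squeeze=20)

```text
clock: 1.58
ee_pos: [0.2938, 0.4958, 0.3404]
ee_rot: [-3.137, -0.002, 2.973]
ft_force: [-0.5, -0.5, -0.2]
finger_gap: 0.0416
```

```bash
cat > go.py <<'E'
import sys,numpy as np
from cell import readout
from scipy.spatial.transform import Rotation as Ro
def st():
    s=readout.get_state();R=Ro.from_euler("xyz",s["ee_rot"]);return s,R
if __name__=="__main__":
    s,R=st();a=[float(v) for v in sys.argv[1:]]
    dp=R.inv().apply(np.array(a[:3])-s["ee_pos"])/.02
    T=Ro.from_euler("xyz",[np.pi,0,np.radians(a[3])]);rv=(R.inv()*T).as_rotvec()/.15
    print(s["clock"],s["ee_pos"].round(4),s["ee_rot"].round(3),"q",s["joints"].round(2),"F",s["ft_force"].round(1),"T",s["ft_torque"].round(2),"gap",round(s["finger_gap"],4))
    print("shift units",dp.round(2),"turn units",rv.round(2))
E
python3 go.py .615 .158 .37 170.7
```

```text
1.575 [0.2938 0.4958 0.3404] [-3.137e+00 -2.000e-03  2.973e+00] q [ 0.92  0.25  1.41 -0.    1.48 -0.49] F [-0.5 -0.5 -0.2] T [0.07 0.01 0.02] gap 0.0416
shift units [-18.66 -13.97  -1.46] turn units [-0.03 -0.01 -0.04]
```

Request:
drive_tool(motion=[[[-1,-0.75,-0.3],[0,0,0],0],[[-1,-0.75,-0.3],[0,0,0],0],[[-1,-0.75,-0.3],[0,0,0],0],[[-1,-0.75,-0.3],[0,0,0],0],[[-1,-0.75,-0.1],[0,0,0],0]])

```text
clock: 2.2
ee_pos: [0.3832, 0.4032, 0.3697]
ee_rot: [-3.141, 0.001, 2.974]
ft_force: [1.1, 0.1, 0.9]
finger_gap: -0.0
```

Request:
drive_tool(motion=[[[-1,-0.75,0],[0,0,0],0],[[-1,-0.75,0],[0,0,0],0],[[-1,-0.75,0],[0,0,0],0],[[-1,-0.75,0],[0,0,0],0],[[-1,-0.75,0],[0,0,0],0]])

```text
clock: 2.82
ee_pos: [0.472, 0.3093, 0.3704]
ee_rot: [3.141, 0.002, 2.974]
ft_force: [0.7, 0.3, 0.4]
finger_gap: 0.0006
```

Request:
drive_tool(motion=[[[-1,-0.75,0],[0,0,0],0],[[-1,-0.75,0],[0,0,0],0],[[-1,-0.75,0],[0,0,0],0],[[-1,-0.75,0],[0,0,0],0],[[-1,-0.75,0],[0,0,0],0]])

```text
clock: 3.45
ee_pos: [0.5606, 0.2153, 0.3706]
ee_rot: [3.141, 0.002, 2.974]
ft_force: [0.5, -0.0, -0.2]
finger_gap: 0.0
```

```bash
python3 go.py .615 .158 .37 170.7
```

```text
3.45 [0.5606 0.2153 0.3706] [3.141e+00 2.000e-03 2.974e+00] q [ 0.25  0.27  1.32  0.    1.55 -1.15] F [ 0.5 -0.  -0.2] T [-0.02  0.03  0.01] gap 0.0
shift units [-3.16 -2.37  0.03] turn units [ 0.01  0.01 -0.04]
```

Request:
drive_tool(motion=[[[-0.9,-0.65,0],[0,0,0],0],[[-0.9,-0.65,0],[0,0,0],0],[[-0.9,-0.65,0.5],[0,0,0],0],[[-0.5,-0.4,0.8],[0,0,0],0],[[0,0,0.8],[0,0,0],0]])

```text
clock: 4.08
ee_pos: [0.6202, 0.1541, 0.3263]
ee_rot: [3.14, 0.003, 2.972]
ft_force: [-0.0, 0.3, 0.6]
finger_gap: 0.0007
```

```bash
python3 go.py .615 .158 .307 170.7; python3 - <<'E'
from cell import imaging
import cv2
c=imaging.camera("side");cv2.imwrite("pics/s1.png",cv2.resize(c["img"][50:250,200:450,::-1],None,fx=3,fy=3))
E
```

```text
4.075 [0.6202 0.1541 0.3263] [3.140e+00 3.000e-03 2.972e+00] q [ 0.14  0.35  1.3   0.    1.48 -1.27] F [-0.   0.3  0.6] T [ 0.04 -0.03  0.04] gap 0.0007
shift units [0.29 0.15 0.96] turn units [ 0.01  0.02 -0.05]
```

View pics/s1.png

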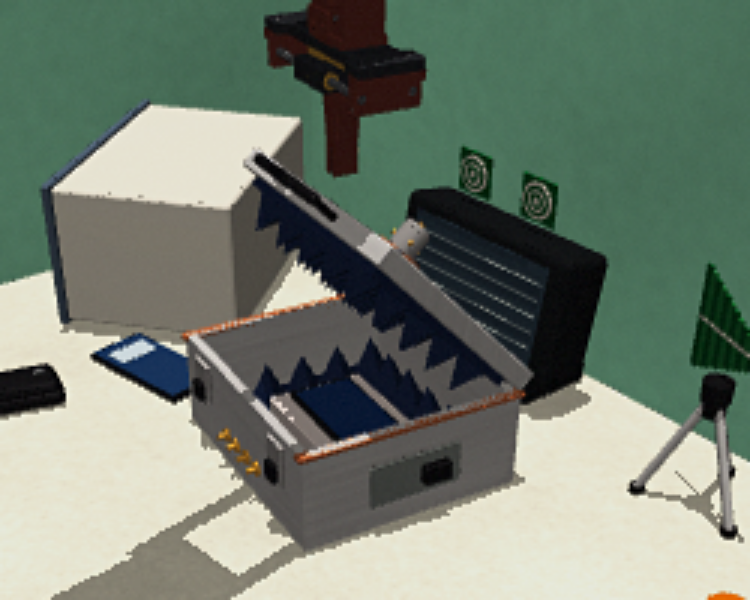

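Request:
drive_tool(motion=[[[0.2,0.1,0.8],[0,0,0],0],[[0.4,0,0.6],[0,0,0],0],[[0.6,0,0.7],[0,0,0],0],[[0.6,0,0.7],[0,0,0],0],[[0.6,0,0.7],[0,0,0],0]])

```text
clock: 4.75
ee_pos: [0.5701, 0.1662, 0.2528]
ee_rot: [3.141, 0.004, 2.975]
ft_force: [3.5, -0.5, 1.8]
finger_gap: 0.0006
```

```bash
python3 go.py .53 .171 .144 170.7; python3 - <<'E'
from cell import imaging
import cv2
c=imaging.camera("side");cv2.imwrite("pics/s2.png",cv2.resize(c["img"][50:250,200:450,::-1],None,fx=3,fy=3))
E
```

```text
4.75 [0.5701 0.1662 0.2528] [3.141 0.004 2.975] q [ 0.17  0.34  1.51 -0.    1.29 -1.24] F [ 3.5 -0.5  1.8] T [-0.13 -0.44 -0.01] gap 0.0006
shift units [ 2.04 -0.1   5.43] turn units [ 0.01  0.03 -0.03]
```

View pics/s2.png

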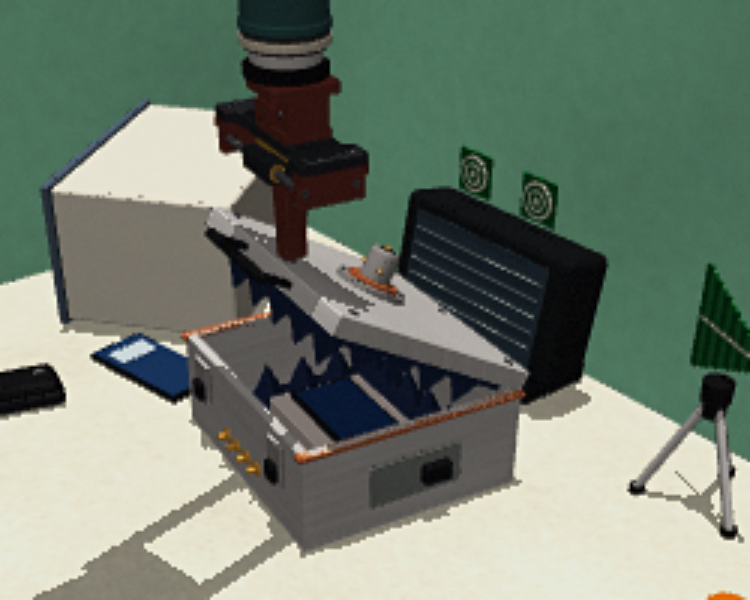

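Request:
drive_tool(motion=[[[0.5,0,0.7],[0,0,0],0],[[0.5,0,0.7],[0,0,0],0],[[0.4,0,0.7],[0,0,0],0],[[0.3,0,0.7],[0,0,0],0],[[0.2,0,0.7],[0,0,0],0]])

```text
clock: 5.42
ee_pos: [0.5308, 0.1744, 0.1817]
ee_rot: [3.139, 0.008, 2.979]
ft_force: [0.1, -0.8, 1.6]
finger_gap: 0.0005
```

```bash
python3 go.py .53 .171 .144 170.7
```

```text
5.425 [0.5308 0.1744 0.1817] [3.139 0.008 2.979] q [ 0.19  0.36  1.68 -0.    1.1  -1.21] F [ 0.1 -0.8  1.6] T [-0.22 -0.12 -0.01] gap 0.0005
shift units [ 0.03 -0.18  1.88] turn units [ 0.01  0.06 -0.  ]
```

Request:
drive_tool(motion=[[[0,0,0.6],[0,0,0],0],[[0,0,0.6],[0,0,0],0],[[0,0,0.5],[0,0,0],0],[[0,0,0.3],[0,0,0],0],[[0,0,0.3],[0,0,0],0]])

```text
clock: 6.05
ee_pos: [0.5289, 0.1748, 0.1443]
ee_rot: [3.14, 0.006, 2.979]
ft_force: [-21.9, -4.7, 65.5]
finger_gap: 0.001
```

```bash
python3 go.py .53 .171 .144 170.7
```

```text
6.05 [0.5289 0.1748 0.1443] [3.14  0.006 2.979] q [ 0.2   0.4   1.72 -0.    1.02 -1.21] F [-21.9  -4.7  65.5] T [-0.82  3.87  0.01] gap 0.001
shift units [-0.09 -0.18  0.02] turn units [ 0.01  0.04 -0.  ]
```

Request:
drive_tool(motion=[[[0,0,-0.5],[0,0,0],0],[[0,0,-1],[0,0,0],0],[[0,0,-1],[0,0,0],0],[[0,0,-1],[0,0,0],0],[[0,0,-1],[0,0,0],0]])

```text
clock: 6.68
ee_pos: [0.5296, 0.1744, 0.2361]
ee_rot: [3.139, 0.008, 2.979]
ft_force: [0.2, 0.3, 0.9]
finger_gap: 0.0006
```

```bash
python3 - <<'E'
from cell import imaging,readout
import cv2,pickle
from go import *
d={}
s,R=st()
for n in("side","top","wrist"):
    c=imaging.camera(n);d[n]=c
cv2.imwrite("pics/s3.png",cv2.resize(d["side"]["img"][50:250,200:450,::-1],None,fx=3,fy=3))
cv2.imwrite("pics/w3.png",d["wrist"]["img"][:,:,::-1])
cv2.imwrite("pics/t3.png",cv2.resize(d["top"]["img"][120:240,180:340,::-1],None,fx=5,fy=5,interpolation=2))
c=d["wrist"];print("cam in tool",R.inv().apply(-c["R"].T@c["t"]-s["ee_pos"]),R.inv().apply(c["R"][2]),s["ee_pos"])
pickle.dump(d,open("c3.pkl","wb"))
E
```

```text
cam in tool [ 0.06718983 -0.00049826 -0.14577576] [-2.54922202e-01  7.83868503e-04  9.66961249e-01] [0.52957653 0.17440997 0.23606429]
```

View pics/s3.png

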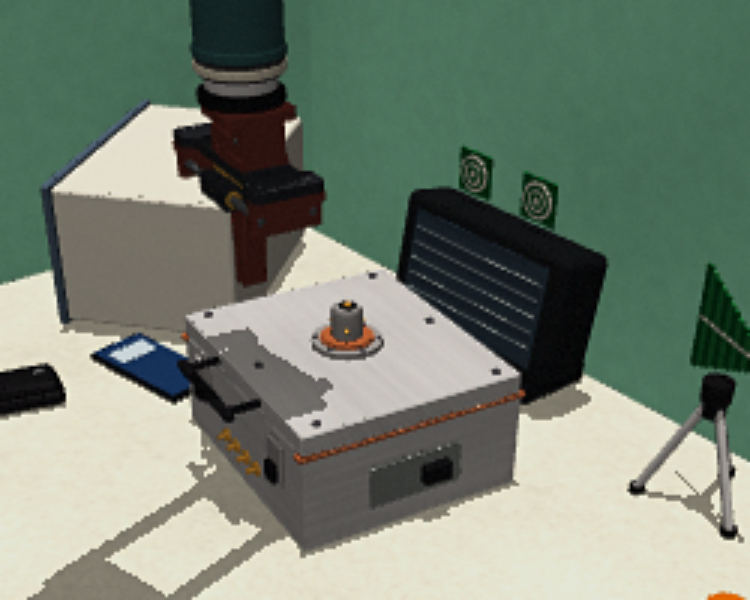

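View pics/w3.png

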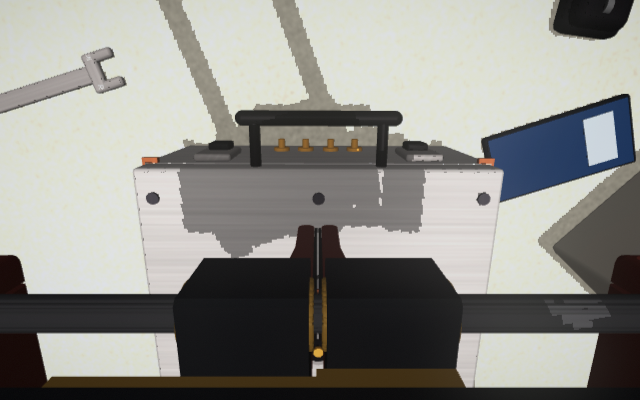

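View pics/t3.png

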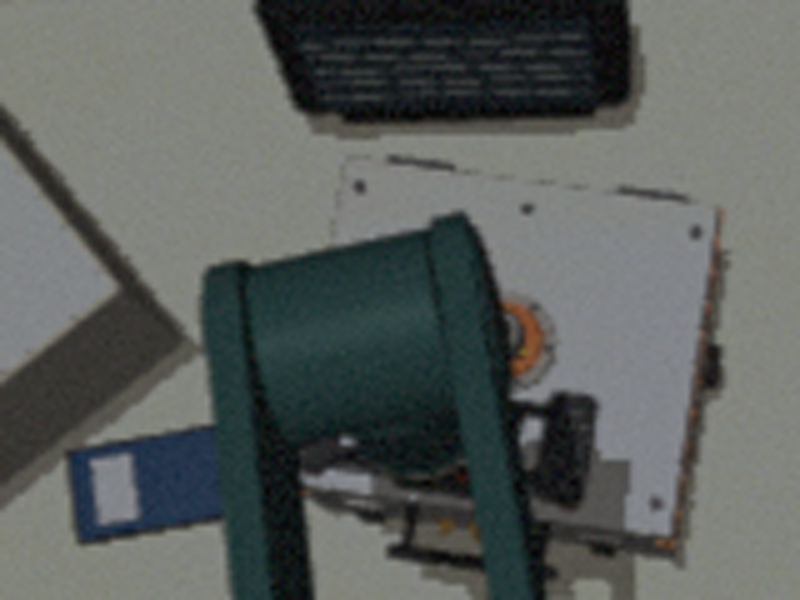

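```bash
cat > plan.py <<'E'
import sys,numpy as np
from go import *
def plan(p,yaw):
    s,R=st();P=s["ee_pos"].copy();T=Ro.from_euler("xyz",[np.pi,0,np.radians(yaw)])
    d=np.array(p)-P;rv=(R.inv()*T).as_rotvec()
    n=int(np.ceil(max(np.abs(d[:2]).max()*1.0/.02,np.linalg.norm(d)/.02/1.0,np.abs(rv).max()/.15)-.05));n=max(n,1)
    print(s["clock"],P.round(4),s["ee_rot"].round(3),"q",s["joints"].round(2),"F",s["ft_force"].round(1),"rows",n)
    for i in range(n):
        sh=R.inv().apply(d/n)/.02; print(sh.round(2).tolist(),(rv/n/.15).round(2).tolist())
        R=R*Ro.from_rotvec(rv/n)
if __name__=="__main__":
    a=[float(v) for v in sys.argv[1:]];plan(a[:3],a[3])
E
python3 plan.py .628 .07 .30 90
```

```text
6.825 [0.5302 0.1746 0.2363] [3.138 0.01  2.979] q [ 0.19  0.3   1.61 -0.    1.22 -1.21] F [-0.2  0.3  0.3] rows 10
[-0.57, -0.44, -0.31] [0.01, 0.0, 0.94]
[-0.63, -0.35, -0.31] [0.01, 0.0, 0.94]
[-0.67, -0.26, -0.31] [0.01, 0.0, 0.94]
[-0.7, -0.16, -0.31] [0.01, 0.0, 0.94]
[-0.71, -0.07, -0.31] [0.01, 0.0, 0.94]
[-0.72, 0.04, -0.32] [0.01, 0.0, 0.94]
[-0.7, 0.14, -0.32] [0.01, 0.0, 0.94]
[-0.68, 0.23, -0.32] [0.01, 0.0, 0.94]
[-0.64, 0.32, -0.32] [0.01, 0.0, 0.94]
[-0.59, 0.41, -0.32] [0.01, 0.0, 0.94]
```

Request:
drive_tool(motion=[[[-0.55,-0.45,-0.5],[0,0,0.94],0],[[-0.6,-0.35,-0.5],[0,0,0.94],0],[[-0.67,-0.25,-0.4],[0,0,0.94],0.2],[[-0.7,-0.15,-0.3],[0,0,0.94],0.4],[[-0.7,-0.07,-0.3],[0,0,0.94],0.7]])

```text
clock: 7.45
ee_pos: [0.5758, 0.121, 0.2689]
ee_rot: [-3.141, -0.001, 2.253]
ft_force: [0.7, -0.1, 0.2]
finger_gap: 0.0271
```

Request:
drive_tool(motion=[[[-0.7,0.05,-0.3],[0,0,0.94],1],[[-0.7,0.15,-0.3],[0,0,0.94],1],[[-0.7,0.25,-0.3],[0,0,0.94],1],[[-0.65,0.3,-0.2],[0,0,0.94],1],[[-0.6,0.4,-0.1],[0,0,0.94],1]])

```text
clock: 8.07
ee_pos: [0.623, 0.0646, 0.284]
ee_rot: [-3.131, 0.001, 1.523]
ft_force: [1.1, -0.7, -0.5]
finger_gap: 0.0773
```

```bash
python3 - <<'E'
from cell import imaging,models
import cv2,pickle
from go import *
s,R=st();print(s["ee_pos"],s["ee_rot"],s["qd"].round(2))
c=imaging.camera("wrist");c2=imaging.camera("top")
pickle.dump((c,c2),open("c4.pkl","wb"))
cv2.imwrite("pics/w4.png",c["img"][:,:,::-1])
cv2.imwrite("pics/w4z.png",cv2.resize(c["img"][20:180,220:420,::-1],None,fx=4,fy=3.75,interpolation=2))
cv2.imwrite("pics/t4.png",cv2.resize(c2["img"][120:240,180:340,::-1],None,fx=5,fy=5,interpolation=2))
E
```

```text
[0.62300979 0.0646027  0.28403615] [-3.13072484e+00  6.61093984e-04  1.52333968e+00] [-0.15  0.1  -0.15 -0.    0.07  1.01]
```

View pics/w4.png

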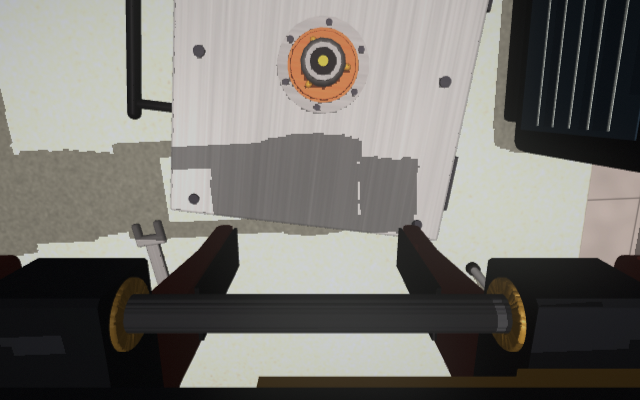

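View pics/w4z.png

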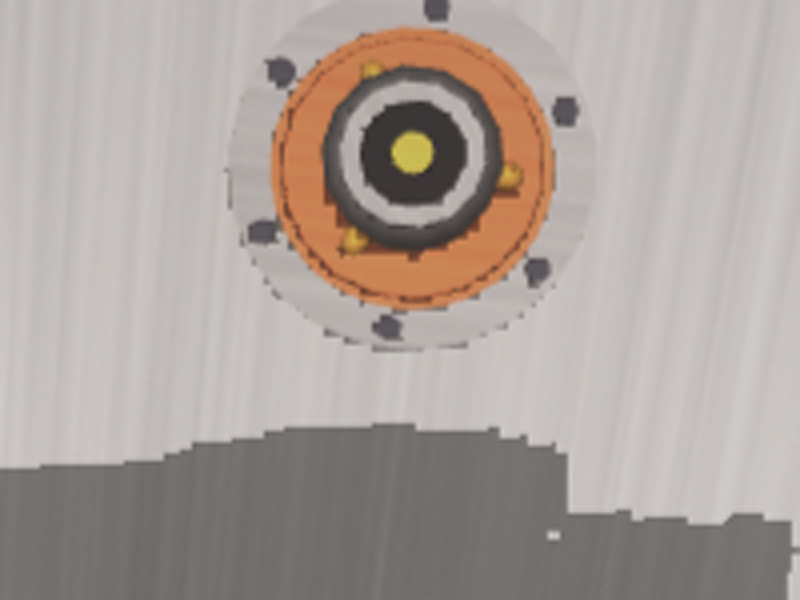

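View pics/t4.png

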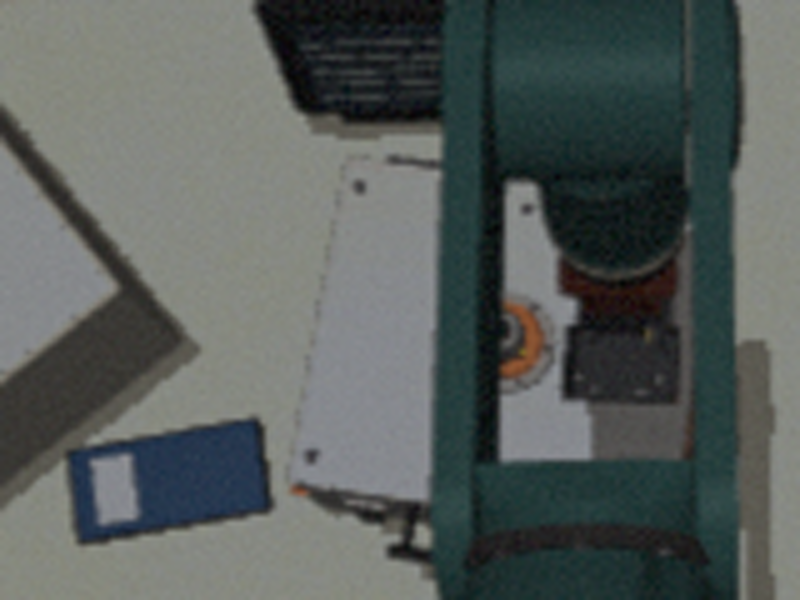

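```bash
python3 - <<'E'
import pickle
from h import *
c,c2=pickle.load(open("c4.pkl","rb"))
print(onz(c,323,60.5,.169),onz(c,323,64,.134))
for u,v in((174,211),(439,239)):print(onz(c,u,v,.127))
E
python3 plan.py .53 -.37 .30 30
```

```text
[0.63015491 0.1580319  0.169     ] [0.63034866 0.15900477 0.134     ]
[0.494158   0.04383905 0.127     ]
[0.72733356 0.00754405 0.127     ]
8.175 [0.6235 0.0639 0.284 ] [-3.131e+00  1.000e-03  1.526e+00] q [-0.01  0.37  1.38 -0.    1.4   0.04] F [-0.3  0.2  0.6] rows 23
[-0.95, -0.16, -0.03] [-0.0, 0.0, 0.29]
[-0.96, -0.12, -0.03] [-0.0, 0.0, 0.29]
[-0.96, -0.08, -0.03] [-0.0, 0.0, 0.29]
[-0.96, -0.04, -0.03] [-0.0, 0.0, 0.29]
[-0.96, 0.01, -0.03] [-0.0, 0.0, 0.29]
[-0.96, 0.05, -0.03] [-0.0, 0.0, 0.29]
[-0.96, 0.09, -0.03] [-0.0, 0.0, 0.29]
[-0.96, 0.13, -0.03] [-0.0, 0.0, 0.29]
[-0.95, 0.17, -0.03] [-0.0, 0.0, 0.29]
[-0.94, 0.21, -0.03] [-0.0, 0.0, 0.29]
[-0.93, 0.26, -0.03] [-0.0, 0.0, 0.29]
[-0.92, 0.3, -0.03] [-0.0, 0.0, 0.29]
[-0.9, 0.34, -0.03] [-0.0, 0.0, 0.29]
[-0.89, 0.37, -0.03] [-0.0, 0.0, 0.29]
[-0.87, 0.41, -0.03] [-0.0, 0.0, 0.29]
[-0.85, 0.45, -0.04] [-0.0, 0.0, 0.29]
[-0.83, 0.49, -0.04] [-0.0, 0.0, 0.29]
[-0.81, 0.52, -0.04] [-0.0, 0.0, 0.29]
[-0.79, 0.56, -0.04] [-0.0, 0.0, 0.29]
[-0.76, 0.59, -0.04] [-0.0, 0.0, 0.29]
[-0.74, 0.62, -0.04] [-0.0, 0.0, 0.29]
[-0.71, 0.66, -0.03] [-0.0, 0.0, 0.29]
[-0.68, 0.69, -0.03] [-0.0, 0.0, 0.29]
```

Request:
drive_tool(motion=[[[-1,-0.15,0],[0,0,0.3],1],[[-1,-0.1,0],[0,0,0.3],1],[[-1,-0.1,0],[0,0,0.3],1],[[-1,0,0],[0,0,0.3],1],[[-1,0,0],[0,0,0.3],1]])

```text
clock: 8.8
ee_pos: [0.5997, -0.0398, 0.2823]
ee_rot: [-3.129, 0.005, 1.293]
ft_force: [0.7, -0.0, -1.2]
finger_gap: 0.088
```

Request:
drive_tool(motion=[[[-1,0.05,0],[0,0,0.3],1],[[-1,0.1,0],[0,0,0.3],1],[[-1,0.15,0],[0,0,0.3],1],[[-1,0.2,0],[0,0,0.3],1],[[-1,0.2,0],[0,0,0.3],1]])

```text
clock: 9.43
ee_pos: [0.5743, -0.1456, 0.2831]
ee_rot: [-3.131, 0.007, 1.052]
ft_force: [0.1, 0.4, 0.3]
finger_gap: 0.0878
```

Request:
drive_tool(motion=[[[-1,0.25,0],[0,0,0.3],1],[[-1,0.3,0],[0,0,0.3],1],[[-1,0.35,0],[0,0,0.3],1],[[-0.9,0.4,0],[0,0,0.3],1],[[-0.9,0.4,0],[0,0,0.3],1]])

```text
clock: 10.05
ee_pos: [0.5446, -0.2509, 0.2835]
ee_rot: [-3.133, 0.01, 0.811]
ft_force: [-0.5, -0.2, -1.2]
finger_gap: 0.0878
```

```bash
python3 plan.py .535 -.37 .27 30
```

```text
10.05 [ 0.5446 -0.2509  0.2835] [-3.133  0.01   0.811] q [-0.54  0.33  1.44 -0.01  1.38  0.22] F [-0.5 -0.2 -1.2] rows 6
[-0.77, 0.63, 0.11] [-0.01, 0.01, 0.32]
[-0.74, 0.66, 0.11] [-0.01, 0.01, 0.32]
[-0.71, 0.7, 0.11] [-0.01, 0.01, 0.32]
[-0.68, 0.73, 0.11] [-0.01, 0.01, 0.32]
[-0.64, 0.76, 0.11] [-0.01, 0.01, 0.32]
[-0.6, 0.79, 0.11] [-0.01, 0.01, 0.32]
```

Request:
drive_tool(motion=[[[-0.9,0.75,0],[0,0,0.35],1],[[-0.85,0.8,0],[0,0,0.35],1],[[-0.8,0.85,0],[0,0,0.35],1],[[-0.7,0.8,0],[0,0,0.35],1],[[-0.6,0.7,0],[0,0,0.3],1]])

```text
clock: 10.68
ee_pos: [0.5358, -0.3686, 0.2835]
ee_rot: [-3.136, 0.011, 0.537]
ft_force: [0.4, 0.2, -0.0]
finger_gap: 0.0874
```

```bash
python3 - <<'E'
from cell import imaging,models
import cv2,pickle
from go import *
s,R=st();print(s["ee_pos"],s["ee_rot"],s["qd"].round(2))
c=imaging.camera("wrist")
pickle.dump(c,open("c5.pkl","wb"))
cv2.imwrite("pics/w5.png",c["img"][:,:,::-1])
E
```

```text
[ 0.53583388 -0.36862777  0.28354652] [-3.13616078  0.01130987  0.5369531 ] [-0.21  0.11 -0.17  0.    0.06  0.18]
```

View pics/w5.png

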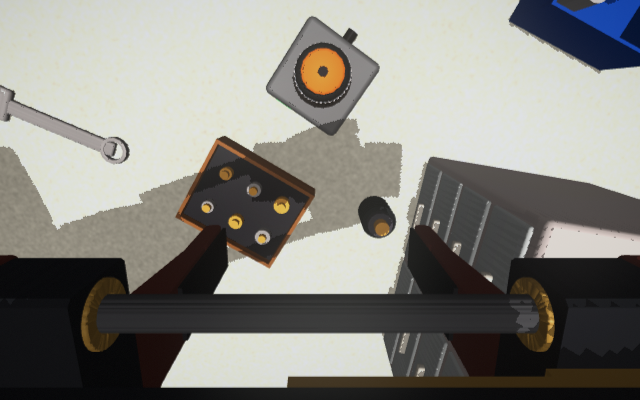

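```bash
python3 - <<'E'
import pickle
from h import *
c=pickle.load(open("c5.pkl","rb"))
print(onz(c,322.5,71,.115),onz(c,323.2,75.5,.026))
# equipment box height/corner
print(onz(c,432,157,.0),onz(c,432,157,.1),onz(c,432,157,.2),onz(c,432,157,.3))
d=pickle.load(open("c0.pkl","rb"));T=d["top"];S=d["side"]
print(tri([(T,419,189.7),(S,443.1,251.9)]),onz(T,419,189.7,.115),onz(S,443.1,251.9,.115))
print(tri([(c,432,157),(T,454.5,198)]),tri([(c,545,222),(T,484,181.5)]))
E
python3 plan.py .618 -.326 .2 30
```

```text
[ 0.6150785  -0.32648127  0.115     ] [ 0.61691104 -0.32718591  0.026     ]
[ 0.6054186  -0.48611947  0.        ] [ 0.60330257 -0.45062191  0.1       ] [ 0.60118653 -0.41512434  0.2       ] [ 0.5990705  -0.37962677  0.3       ]
[ 0.61578716 -0.32664864  0.11349051] [ 0.61530852 -0.32610415  0.115     ] [ 0.61436632 -0.32767063  0.115     ]
[ 0.60564724 -0.48982578 -0.00924898] [ 0.612061   -0.51636796  0.194778  ]
10.725 [ 0.5355 -0.3711  0.2835] [-3.138  0.012  0.534] q [-0.71  0.41  1.33 -0.01  1.42  0.33] F [ 0.8 -1.9 -0.7] rows 7
[0.68, 0.02, 0.59] [-0.0, 0.01, 0.01]
[0.68, 0.02, 0.59] [-0.0, 0.01, 0.01]
[0.68, 0.02, 0.59] [-0.0, 0.01, 0.01]
[0.68, 0.02, 0.59] [-0.0, 0.01, 0.01]
[0.67, 0.02, 0.59] [-0.0, 0.01, 0.01]
[0.67, 0.02, 0.59] [-0.0, 0.01, 0.01]
[0.67, 0.02, 0.6] [-0.0, 0.01, 0.01]
```

Request:
drive_tool(motion=[[[0.9,0.05,0.3],[0,0,0],1],[[0.9,0.05,0.6],[0,0,0],1],[[0.9,0.05,0.8],[0,0,0],1],[[0.9,0.05,0.8],[0,0,0],1],[[0.9,0,0.8],[0,0,0],1]])

```text
clock: 11.35
ee_pos: [0.62, -0.3237, 0.2119]
ee_rot: [-3.137, 0.011, 0.536]
ft_force: [0.1, -0.7, -0.0]
finger_gap: 0.0874
```

```bash
python3 plan.py .6155 -.3265 .074 30.5
```

```text
11.35 [ 0.62   -0.3237  0.2119] [-3.137  0.011  0.536] q [-0.58  0.53  1.3  -0.01  1.33  0.46] F [ 0.1 -0.7 -0. ] rows 7
[-0.03, 0.0, 0.99] [-0.0, 0.01, 0.0]
[-0.03, 0.0, 0.99] [-0.0, 0.01, 0.0]
[-0.03, 0.0, 0.99] [-0.0, 0.01, 0.0]
[-0.03, 0.0, 0.99] [-0.0, 0.01, 0.0]
[-0.03, 0.0, 0.99] [-0.0, 0.01, 0.0]
[-0.03, 0.0, 0.99] [-0.0, 0.01, 0.0]
[-0.04, 0.0, 0.99] [-0.0, 0.01, 0.0]
```

Request:
drive_tool(motion=[[[-0.15,0,0.9],[0,0.04,0],1],[[-0.1,0,1],[0,0.04,0],1],[[-0.05,0,1],[0,0,0],1],[[0,0,1],[0,0,0],1],[[0,0,0.8],[0,0,0],1]])

```text
clock: 11.98
ee_pos: [0.6184, -0.3202, 0.1091]
ee_rot: [-3.133, -0.0, 0.541]
ft_force: [0.1, -0.8, 0.1]
finger_gap: 0.0877
```

```bash
python3 plan.py .6155 -.3265 .074 30.5
```

```text
11.975 [ 0.6184 -0.3202  0.1091] [-3.133 -0.     0.541] q [-0.58  0.62  1.4   0.    1.13  0.45] F [ 0.1 -0.8  0.1] rows 2
[-0.14, 0.1, 0.88] [-0.03, -0.0, 0.03]
[-0.14, 0.1, 0.88] [-0.03, -0.0, 0.03]
```

Request:
drive_tool(motion=[[[-0.15,0.12,0.3],[-0.05,0,0.05],1],[[-0.15,0.12,0.6],[0,0,0],1],[[-0.02,0.02,0.6],[0,0,0],1],[[0,0,0.3],[0,0,0],1],[[0,0,0],[0,0,0],1]])

```text
clock: 12.6
ee_pos: [0.6156, -0.3279, 0.0697]
ee_rot: [-3.14, 0.0, 0.534]
ft_force: [-0.3, 0.1, 0.7]
finger_gap: 0.0878
```

```bash
python3 plan.py .6155 -.3265 .074 30.5; python3 - <<'E'
from cell import imaging
import cv2
c=imaging.camera("wrist");cv2.imwrite("pics/w6.png",c["img"][:,:,::-1])
c=imaging.camera("side");cv2.imwrite("pics/s6.png",cv2.resize(c["img"][150:320,360:520,::-1],None,fx=3.5,fy=3.5))
E
```

```text
12.6 [ 0.6156 -0.3279  0.0697] [-3.14   0.     0.534] q [-0.59  0.66  1.43  0.    1.05  0.45] F [-0.3  0.1  0.7] rows 1
[0.03, -0.06, -0.22] [-0.01, 0.0, 0.01]
```

View pics/w6.png

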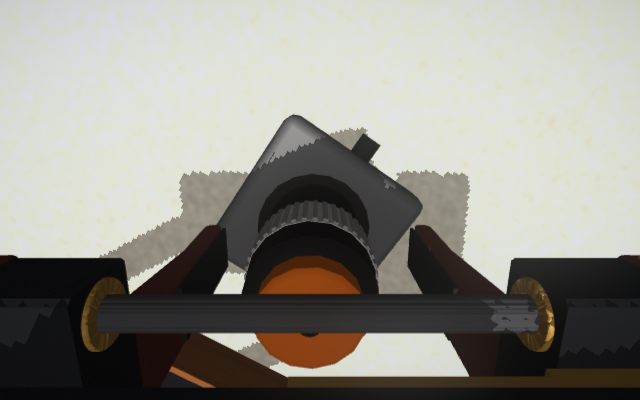

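View pics/s6.png

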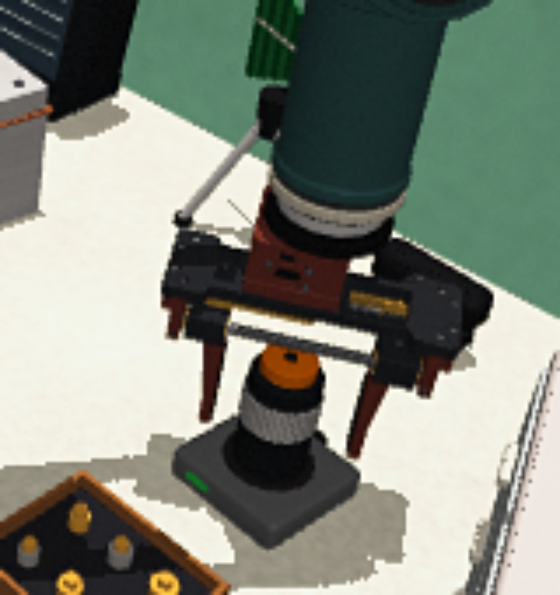

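Request:
drive_tool(motion=[[[0.03,-0.1,-0.2],[0,0,0],1],[[0,0,0],[0,0,0],0.6],[[0,0,0],[0,0,0],0.4],[[0,0,0],[0,0,0],0.3],[[0,0,0],[0,0,0],0.3]], squeeze=40)

```text
clock: 13.32
ee_pos: [0.6163, -0.3261, 0.0764]
ee_rot: [3.14, -0.002, 0.534]
ft_force: [-0.9, 2.0, 0.2]
finger_gap: 0.0511
```

Request:
drive_tool(motion=[[[0,0,0],[0,0,0],0],[[0,0,0],[0,0,0],0],[[0,0,0],[0,0,0],0],[[0,0,-0.2],[0,0,0],0],[[0,0,-0.4],[0,0,0],0]], squeeze=45)

```text
clock: 13.95
ee_pos: [0.615, -0.3253, 0.0871]
ee_rot: [-3.14, 0.0, 0.534]
ft_force: [-0.0, -0.4, -4.1]
finger_gap: 0.0497
```

```bash
python3 plan.py .6155 -.3265 .25 30.5
```

```text
13.95 [ 0.615  -0.3253  0.0871] [-3.14   0.     0.534] q [-0.59  0.64  1.43  0.    1.08  0.45] F [-0.  -0.4 -4.1] rows 9
[-0.0, 0.01, -0.91] [-0.0, 0.0, 0.0]
[-0.0, 0.01, -0.91] [-0.0, 0.0, 0.0]
[-0.0, 0.01, -0.91] [-0.0, 0.0, 0.0]
[-0.0, 0.01, -0.91] [-0.0, 0.0, 0.0]
[-0.0, 0.01, -0.91] [-0.0, 0.0, 0.0]
[-0.0, 0.01, -0.91] [-0.0, 0.0, 0.0]
[-0.0, 0.01, -0.91] [-0.0, 0.0, 0.0]
[-0.0, 0.01, -0.91] [-0.0, 0.0, 0.0]
[-0.0, 0.01, -0.91] [-0.0, 0.0, 0.0]
```

Request:
drive_tool(motion=[[[0,0,-0.7],[0,0,0],0],[[0,0,-1],[0,0,0],0],[[0,0,-1],[0,0,0],0],[[0,0,-1],[0,0,0],0],[[0.1,-0.3,-1],[0,0,0],0]])

```text
clock: 14.58
ee_pos: [0.613, -0.319, 0.1862]
ee_rot: [-3.139, 0.001, 0.533]
ft_force: [-0.4, 0.2, -3.5]
finger_gap: 0.0497
```

```bash
python3 plan.py .622 .10 .27 30.5|tail -n +1|head -3; python3 - <<'E'
from cell import imaging
import cv2
c=imaging.camera("side");cv2.imwrite("pics/s7.png",cv2.resize(c["img"][100:320,360:520,::-1],None,fx=2.7,fy=2.7))
E
```

```text
14.575 [ 0.613  -0.319   0.1862] [-3.139e+00  1.000e-03  5.330e-01] q [-0.58  0.53  1.35  0.    1.26  0.46] F [-0.4  0.2 -3.5] rows 22
[0.5, -0.81, -0.19] [-0.0, 0.0, 0.0]
[0.5, -0.81, -0.19] [-0.0, 0.0, 0.0]
```

View pics/s7.png

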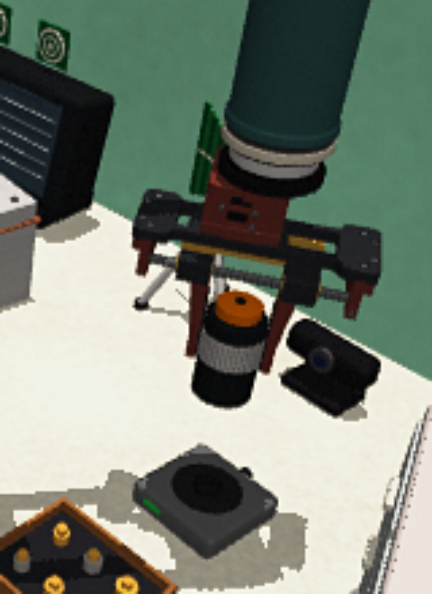

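Request:
drive_tool(motion=[[[0.4,-0.7,-0.8],[0,0,0],0],[[0.6,-1,-0.8],[0,0,0],0],[[0.6,-1,-0.8],[0,0,0],0],[[0.6,-1,-0.8],[0,0,0],0],[[0.6,-1,-0.6],[0,0,0],0]])

```text
clock: 15.25
ee_pos: [0.6134, -0.2006, 0.2701]
ee_rot: [-3.14, -0.001, 0.534]
ft_force: [-0.2, 0.3, -3.6]
finger_gap: 0.05
```

Request:
drive_tool(motion=[[[0.6,-1,0],[0,0,0],0],[[0.6,-1,0],[0,0,0],0],[[0.6,-1,0],[0,0,0],0],[[0.6,-1,0],[0,0,0],0],[[0.6,-1,0],[0,0,0],0]])

```text
clock: 15.88
ee_pos: [0.6129, -0.0746, 0.269]
ee_rot: [-3.138, 0.0, 0.535]
ft_force: [0.0, 0.2, -4.3]
finger_gap: 0.0497
```

Request:
drive_tool(motion=[[[0.6,-1,0],[0,0,0],0],[[0.6,-1,0],[0,0,0],0],[[0.6,-1,0],[0,0,0],0],[[0.6,-1,0],[0,0,0],0],[[0.6,-1,0],[0,0,0],0]])

```text
clock: 16.5
ee_pos: [0.61, 0.0505, 0.2647]
ee_rot: [-3.133, 0.007, 0.535]
ft_force: [-0.5, -0.4, -2.9]
finger_gap: 0.0495
```

```bash
python3 plan.py .63 .1585 .25 30.5|head -3
```

```text
16.5 [0.61   0.0505 0.2647] [-3.133  0.007  0.535] q [-0.03  0.36  1.44  0.    1.35  1.  ] F [-0.5 -0.4 -2.9] rows 6
[0.6, -0.69, 0.12] [-0.01, 0.01, 0.0]
[0.6, -0.69, 0.12] [-0.01, 0.01, 0.0]
```

Request:
drive_tool(motion=[[[0.8,-0.95,0],[-0.03,0.02,0],0],[[0.8,-0.95,0],[-0.03,0.02,0],0],[[0.8,-0.95,0],[0,0,0],0],[[0.7,-0.75,0],[0,0,0],0],[[0.2,-0.2,0],[0,0,0],0]])

```text
clock: 17.12
ee_pos: [0.6246, 0.1576, 0.2604]
ee_rot: [-3.139, 0.007, 0.537]
ft_force: [0.1, -0.5, -3.2]
finger_gap: 0.0498
```

```bash
python3 plan.py .63 .1585 .25 30.5|head -3;  python3 - <<'E'
from cell import imaging
import cv2,pickle
from go import *
s,R=st()
c=imaging.camera("wrist");cv2.imwrite("pics/w8.png",c["img"][:,:,::-1])
e=imaging.camera("side");cv2.imwrite("pics/s8.png",cv2.resize(e["img"][90:210,270:390,::-1],None,fx=5,fy=5,interpolation=2))
pickle.dump((c,e,s),open("c8.pkl","wb"))
E
```

```text
17.125 [0.6246 0.1576 0.2604] [-3.139  0.007  0.537] q [ 0.14  0.41  1.38 -0.    1.36  1.17] F [ 0.1 -0.5 -3.2] rows 1
[0.26, 0.1, 0.52] [-0.02, 0.05, 0.03]
```

View pics/w8.png

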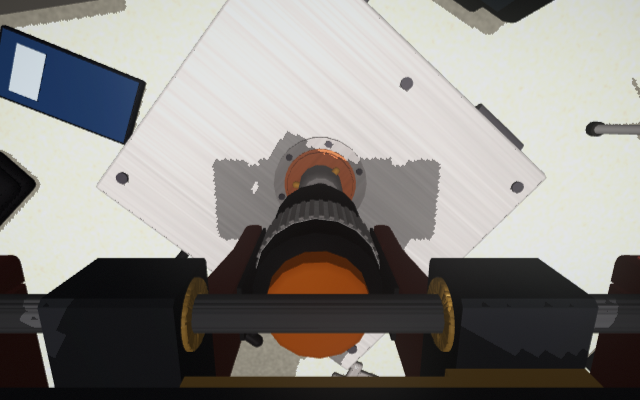

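View pics/s8.png

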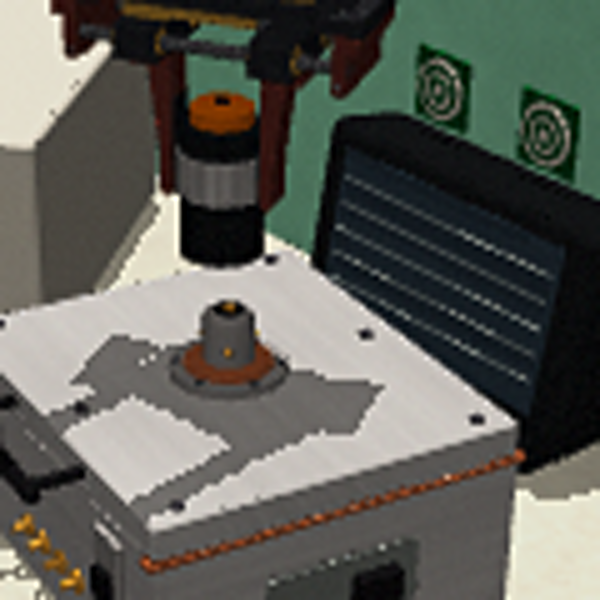

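Request:
drive_tool(motion=[[[0.25,0.1,0.1],[-0.02,0.05,0],0],[[0.03,0,0.3],[0,0,0],0],[[0,0,0.4],[0,0,0],0],[[0,0,0.3],[0,0,0],0],[[0,0,0.1],[0,0,0],0]])

```text
clock: 17.85
ee_pos: [0.6305, 0.1549, 0.2344]
ee_rot: [3.14, 0.001, 0.534]
ft_force: [0.1, -0.7, -3.9]
finger_gap: 0.0496
```

```bash
python3 plan.py .63 .1585 .222 30.5|head -3;  python3 - <<'E'
from cell import imaging
import cv2,pickle
from go import *
s,R=st()
c=imaging.camera("wrist");cv2.imwrite("pics/w9.png",c["img"][:,:,::-1])
e=imaging.camera("side");cv2.imwrite("pics/s9.png",cv2.resize(e["img"][90:210,270:390,::-1],None,fx=5,fy=5,interpolation=2))
E
```

```text
17.85 [0.6305 0.1549 0.2344] [3.14e+00 1.00e-03 5.34e-01] q [ 0.14  0.43  1.4  -0.    1.31  1.17] F [ 0.1 -0.7 -3.9] rows 1
[0.07, -0.17, 0.62] [0.01, 0.01, 0.01]
```

View pics/s9.png

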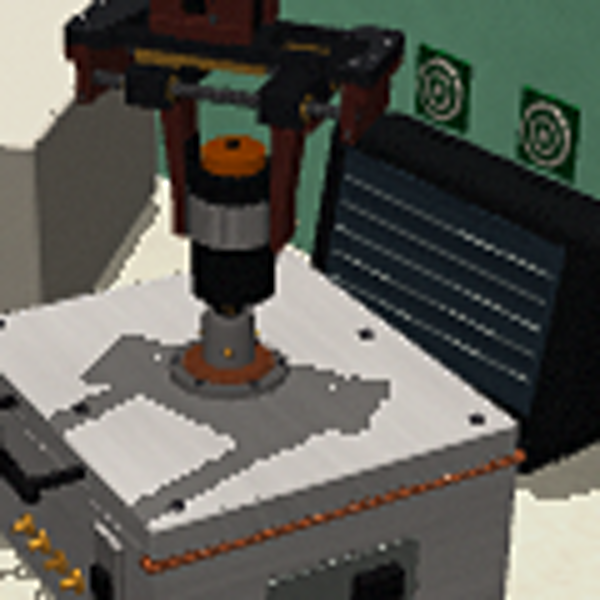

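View pics/w9.png

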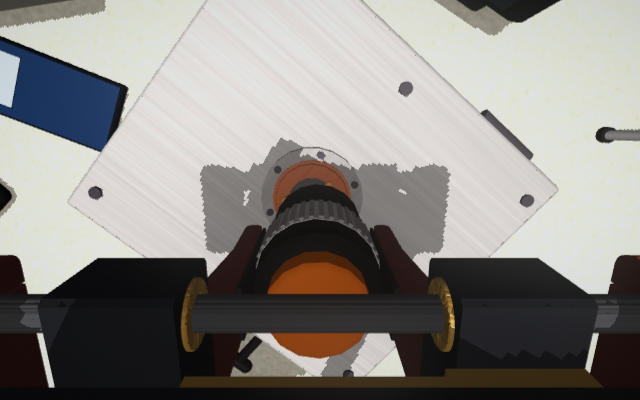

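Request:
drive_tool(motion=[[[0.07,-0.17,0],[0,0,0],0],[[0,0,0.1],[0,0,0],0],[[0,0,0.1],[0,0,0],0],[[0,0,0.1],[0,0,0],0],[[0,0,0],[0,0,0],0]])

```text
clock: 18.58
ee_pos: [0.6305, 0.1592, 0.229]
ee_rot: [3.14, -0.001, 0.534]
ft_force: [-0.0, -0.2, -2.9]
finger_gap: 0.0497
```

```bash
python3 plan.py .63 .1585 .222 30.5|head -3;  python3 - <<'E'
from cell import imaging
import cv2,pickle
from go import *
s,R=st()
c=imaging.camera("wrist");cv2.imwrite("pics/w10.png",cv2.resize(c["img"][120:280,220:420,::-1],None,fx=4,fy=3.75,interpolation=2))
e=imaging.camera("side");cv2.imwrite("pics/s10.png",cv2.resize(e["img"][110:175,295:345,::-1],None,fx=9,fy=9,interpolation=2))
E
```

```text
18.575 [0.6305 0.1592 0.229 ] [ 3.14e+00 -1.00e-03  5.34e-01] q [ 0.14  0.44  1.41 -0.    1.29  1.18] F [-0.  -0.2 -2.9] rows 1
[-0.04, 0.02, 0.35] [0.01, -0.0, 0.01]
```

View pics/s10.png

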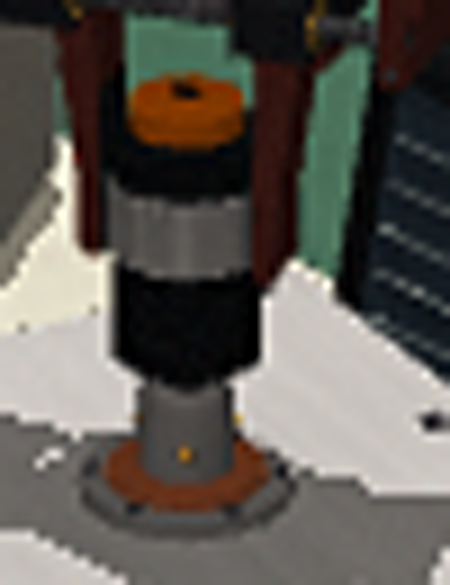

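View pics/w10.png

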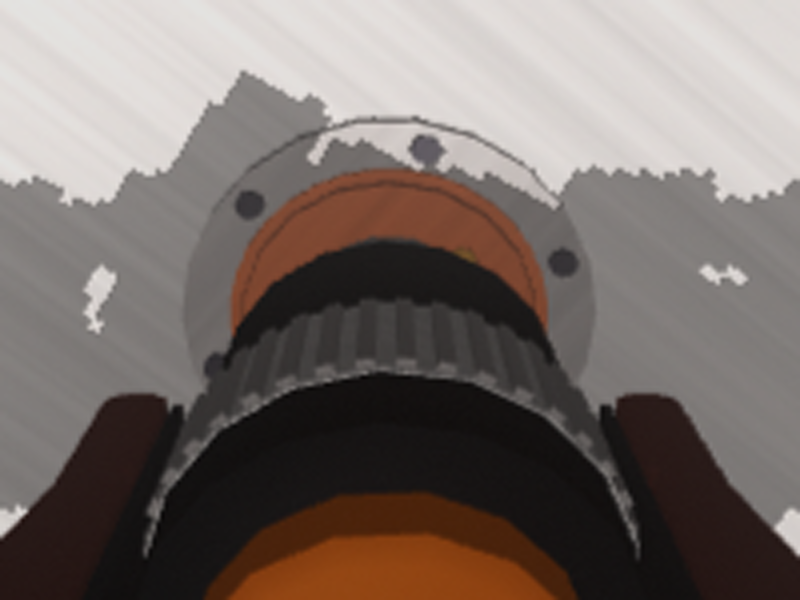

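Request:
drive_tool(motion=[[[0,0,0.2],[0,0,0],0],[[0,0,0.2],[0,0,0],0],[[0,0,0.2],[0,0,0],0],[[0,0,0.1],[0,0,0],0],[[0,0,0.1],[0,0,0],0]])

```text
clock: 19.3
ee_pos: [0.6307, 0.1591, 0.2121]
ee_rot: [3.14, -0.001, 0.534]
ft_force: [0.6, -0.2, -4.0]
finger_gap: 0.0495
```

```bash
python3 go.py .63 .1585 .202 30.5
```

```text
19.3 [0.6307 0.1591 0.2121] [ 3.14e+00 -1.00e-03  5.34e-01] q [ 0.14  0.45  1.43 -0.    1.26  1.18] F [ 0.6 -0.2 -4. ] T [-0.09  0.12  0.  ] gap 0.0495
shift units [-0.05  0.01  0.51] turn units [ 0.01 -0.01  0.01]
```

Request:
drive_tool(motion=[[[0,0,0.12],[0,0,0],0],[[0,0,0.12],[0,0,0],0],[[0,0,0.1],[0,0,0],0],[[0,0,0.06],[0,0,0],0],[[0,0,0.06],[0,0,0],0]])

```text
clock: 19.92
ee_pos: [0.6308, 0.1591, 0.2023]
ee_rot: [3.139, -0.001, 0.534]
ft_force: [0.6, -0.4, -2.9]
finger_gap: 0.0494
```

```bash
python3 go.py .63 .1585 .202 30.5
```

```text
19.925 [0.6308 0.1591 0.2023] [ 3.139e+00 -1.000e-03  5.340e-01] q [ 0.14  0.46  1.44 -0.    1.24  1.18] F [ 0.6 -0.4 -2.9] T [-0.07  0.12 -0.  ] gap 0.0494
shift units [-0.05  0.01  0.02] turn units [ 0.01 -0.01  0.01]
```

Request:
drive_tool(motion=[[[0,0,0.05],[0,0,0],0],[[0,0,0.05],[0,0,0],0],[[0,0,0.05],[0,0,0],0],[[0,0,0.05],[0,0,0],0],[[0,0,0.05],[0,0,0],0]])

```text
clock: 20.55
ee_pos: [0.631, 0.1592, 0.2012]
ee_rot: [3.139, -0.003, 0.534]
ft_force: [-4.2, -0.2, 5.9]
finger_gap: 0.0496
```

```bash
python3 go.py .63 .1585 .202 30.5
```

```text
20.55 [0.631  0.1592 0.2012] [ 3.139e+00 -3.000e-03  5.340e-01] q [ 0.14  0.46  1.44 -0.    1.23  1.18] F [-4.2 -0.2  5.9] T [-0.1   0.83 -0.  ] gap 0.0496
shift units [-0.06  0.01 -0.04] turn units [ 0.02 -0.02  0.01]
```

Request:
drive_tool(motion=[[[-0.03,0,0.05],[0,0,-0.4],0],[[0,0,0.05],[0,0,-0.4],0],[[0,0,0.05],[0,0,-0.4],0],[[0,0,0.05],[0,0,-0.4],0],[[0,0,0.05],[0,0,-0.4],0]])

```text
clock: 21.18
ee_pos: [0.6308, 0.1608, 0.2012]
ee_rot: [3.138, -0.007, 0.843]
ft_force: [-4.3, -0.5, 5.7]
finger_gap: 0.0496
```

```bash
python3 go.py .63 .1585 .202 30.5
```

```text
21.175 [0.6308 0.1608 0.2012] [ 3.138 -0.007  0.843] q [0.14 0.46 1.45 0.   1.23 0.87] F [-4.3 -0.5  5.7] T [-0.12  0.99 -0.13] gap 0.0496
shift units [-0.11  0.05 -0.04] turn units [ 0.02 -0.05  2.07]
```

Request:
drive_tool(motion=[[[-0.05,0,0.05],[0.03,-0.04,-0.4],0],[[-0.02,0,0.05],[0,0,-0.4],0],[[-0.02,0,0.05],[0,0,-0.4],0],[[0,0,0.05],[0,0,-0.4],0],[[0,0,0.05],[0,0,-0.4],0]])

```text
clock: 21.8
ee_pos: [0.6308, 0.1609, 0.2012]
ee_rot: [3.138, -0.006, 1.152]
ft_force: [-4.6, -0.1, 6.3]
finger_gap: 0.0496
```

```bash
python3 go.py .63 .1585 .202 65
```

```text
21.8 [0.6308 0.1609 0.2012] [ 3.138 -0.006  1.152] q [0.14 0.46 1.44 0.   1.23 0.56] F [-4.6 -0.1  6.3] T [-0.18  1.08 -0.15] gap 0.0496
shift units [-0.13  0.01 -0.04] turn units [ 0.02 -0.04  0.12]
```

Request:
drive_tool(motion=[[[-0.05,0,0.05],[0.02,-0.04,-0.4],0],[[-0.03,0,0.05],[0,0,-0.4],0],[[0,0,0.05],[0,0,-0.4],0],[[0,0,0.05],[0,0,-0.4],0],[[0,0,0.05],[0,0,-0.4],0]])

```text
clock: 22.42
ee_pos: [0.6308, 0.1607, 0.1998]
ee_rot: [3.137, -0.002, 1.462]
ft_force: [-1.5, -0.9, -0.7]
finger_gap: 0.0495
```

```bash
python3 go.py .63 .1585 .202 83
```

```text
22.425 [0.6308 0.1607 0.1998] [ 3.137e+00 -2.000e-03  1.462e+00] q [0.14 0.46 1.44 0.   1.23 0.25] F [-1.5 -0.9 -0.7] T [-0.12  0.39  0.01] gap 0.0495
shift units [-0.11 -0.03 -0.11] turn units [ 0.03 -0.02  0.09]
```

Request:
drive_tool(motion=[[[0,0,0.08],[0,0,0],0],[[0,0,0.1],[0,0,0],0],[[0,0,0.1],[0,0,0],0],[[0,0,0.1],[0,0,0],0],[[0,0,0.1],[0,0,0],0]])

```text
clock: 23.05
ee_pos: [0.6302, 0.16, 0.189]
ee_rot: [3.139, -0.001, 1.459]
ft_force: [-1.6, -1.9, -0.4]
finger_gap: 0.0494
```

```bash
python3 go.py .63 .1585 .184 83
```

```text
23.05 [0.6302 0.16   0.189 ] [ 3.139e+00 -1.000e-03  1.459e+00] q [0.14 0.47 1.46 0.   1.21 0.25] F [-1.6 -1.9 -0.4] T [-0.21  0.4   0.1 ] gap 0.0494
shift units [-0.08 -0.    0.25] turn units [ 0.02 -0.01  0.07]
```

Request:
drive_tool(motion=[[[0,0,0.08],[0,0,0],0],[[0,0,0.1],[0,0,0],0],[[0,0,0.1],[0,0,0],0],[[0,0,0.12],[0,0,0],0],[[0,0,0.12],[0,0,0],0]], squeeze=60)

```text
clock: 23.68
ee_pos: [0.6302, 0.1601, 0.1836]
ee_rot: [3.137, -0.001, 1.459]
ft_force: [-8.3, -3.2, 21.4]
finger_gap: 0.0493
```

```bash
python3 go.py .63 .1585 .1832 83
```

```text
23.675 [0.6302 0.1601 0.1836] [ 3.137e+00 -1.000e-03  1.459e+00] q [0.14 0.48 1.46 0.   1.2  0.25] F [-8.3 -3.2 21.4] T [-0.49  1.95  0.08] gap 0.0493
shift units [-0.08 -0.    0.02] turn units [ 0.03 -0.01  0.07]
```

Request:
drive_tool(motion=[[[0,0,0.12],[0,0,0],0],[[0,0,0.14],[0,0,0],0],[[0,0,0.15],[0,0,0],0],[[0,0,0.15],[0,0,0],0],[[0,0,0.15],[0,0,0],0]], squeeze=60)

```text
clock: 24.3
ee_pos: [0.63, 0.1601, 0.1837]
ee_rot: [3.132, -0.002, 1.46]
ft_force: [-8.2, -2.1, 20.0]
finger_gap: 0.0493
```

```bash
python3 go.py .63 .1585 .1832 83; python3 - <<'E'
from cell import imaging
import cv2
from go import *
c=imaging.camera("wrist");cv2.imwrite("pics/w11.png",c["img"][:,:,::-1])
e=imaging.camera("side");cv2.imwrite("pics/s11.png",cv2.resize(e["img"][90:210,270:390,::-1],None,fx=5,fy=5,interpolation=2))
s,R=st();print(s["ee_pos"],s["ft_force"],s["clock"])
E
```

```text
24.3 [0.63   0.1601 0.1837] [ 3.132e+00 -2.000e-03  1.460e+00] q [ 0.14  0.47  1.47 -0.    1.19  0.25] F [-8.2 -2.1 20. ] T [-0.46  2.15  0.05] gap 0.0493
shift units [-0.08  0.01  0.03] turn units [ 0.07 -0.02  0.07]
[0.62996195 0.16005985 0.18372672] [-7.99855637 -3.18300372 19.16957804] 24.4
```

View pics/s11.png

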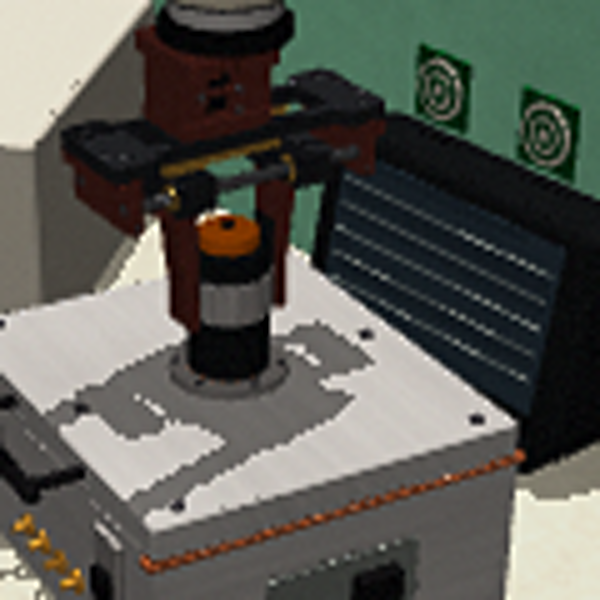

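View pics/w11.png

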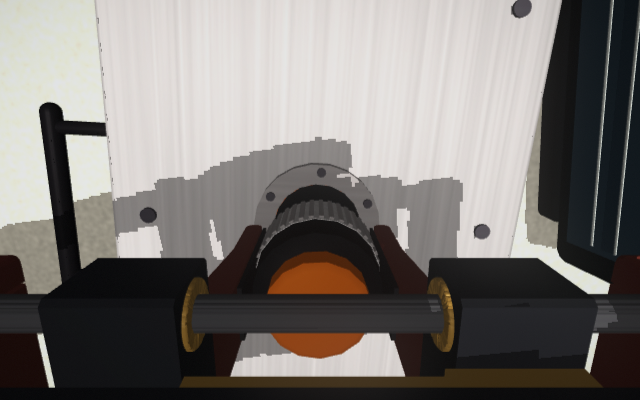

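Request:
drive_tool(motion=[[[-0.06,0,0.2],[0.05,0,0],0],[[-0.06,0,0.25],[0.05,0,0.05],0],[[-0.06,0,0.25],[0,0,0.05],0],[[-0.06,0,0.25],[0,0,0],0],[[-0.06,0,0.25],[0,0,0],0]], squeeze=60)

```text
clock: 25.02
ee_pos: [0.6304, 0.1597, 0.1836]
ee_rot: [3.135, -0.013, 1.447]
ft_force: [-11.8, 0.6, 30.4]
finger_gap: 0.0492
```

```bash
python3 go.py .63 .1585 .1832 83; python3 - <<'E'
from cell import imaging
import cv2
from go import *
c=imaging.camera("wrist");cv2.imwrite("pics/w12.png",cv2.resize(c["img"][140:300,220:420,::-1],None,fx=4,fy=3.75,interpolation=2))
e=imaging.camera("side");cv2.imwrite("pics/s12.png",cv2.resize(e["img"][125:175,295:345,::-1],None,fx=11,fy=11,interpolation=2))
s,R=st();print(s["ee_pos"],s["ft_force"],s["clock"])
E
```

```text
25.025 [0.6304 0.1597 0.1836] [ 3.135 -0.013  1.447] q [0.14 0.47 1.47 0.01 1.19 0.26] F [-11.8   0.6  30.4] T [-0.33  2.8   0.21] gap 0.0492
shift units [-0.06 -0.01  0.02] turn units [ 0.04 -0.09 -0.01]
[0.6303323  0.15971222 0.18358777] [-12.02964883   0.63083858  30.4285745 ] 25.125
```

View pics/s12.png

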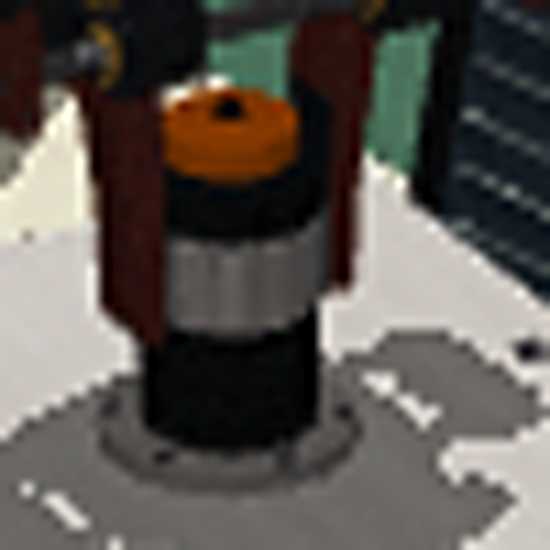

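View pics/w12.png

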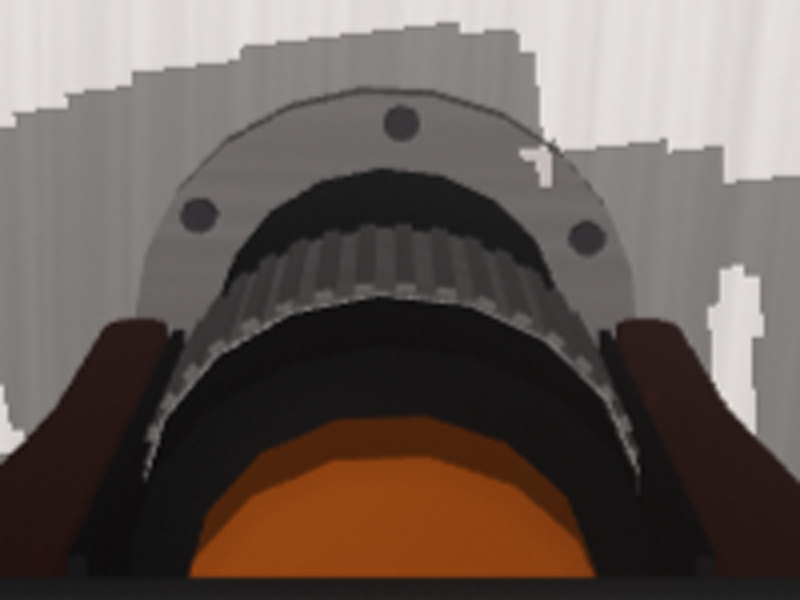

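Request:
drive_tool(motion=[[[0,-0.05,0.2],[0.03,-0.06,0],0],[[0,-0.08,0.2],[0.04,-0.06,0],0],[[0,-0.08,0.2],[0.03,-0.06,0],0],[[0,-0.08,0.2],[0.03,-0.06,0],0],[[0,-0.08,0.2],[0.03,-0.06,0],0]], squeeze=60)

```text
clock: 25.75
ee_pos: [0.6304, 0.1611, 0.1839]
ee_rot: [3.135, 0.028, 1.448]
ft_force: [-6.8, -3.4, 20.8]
finger_gap: 0.0493
```

```bash
python3 go.py .63 .1585 .1832 83
```

```text
25.75 [0.6304 0.1611 0.1839] [3.135 0.028 1.448] q [ 0.16  0.48  1.45 -0.03  1.21  0.29] F [-6.8 -3.4 20.8] T [-0.08  1.42  0.21] gap 0.0493
shift units [-0.13 -0.    0.04] turn units [ 0.04  0.19 -0.01]
```

Request:
drive_tool(motion=[[[-0.05,-0.04,0.18],[0.03,0.12,0],0],[[-0.05,-0.04,0.2],[0,0.05,0],0],[[-0.05,-0.04,0.2],[0,0,0],0],[[-0.05,-0.04,0.2],[0,0,0],0],[[-0.05,-0.04,0.2],[0,0,0],0]], squeeze=60)

```text
clock: 26.38
ee_pos: [0.6298, 0.1598, 0.1837]
ee_rot: [3.125, -0.007, 1.448]
ft_force: [-7.5, 0.2, 24.1]
finger_gap: 0.0496
```

```bash
python3 go.py .63 .1585 .1832 83
```

```text
26.375 [0.6298 0.1598 0.1837] [ 3.125 -0.007  1.448] q [0.14 0.47 1.48 0.   1.18 0.26] F [-7.5  0.2 24.1] T [-0.08  2.26  0.17] gap 0.0496
shift units [-0.07  0.02  0.03] turn units [ 0.11 -0.04 -0.  ]
```

Request:
drive_tool(motion=[[[0,0,0.18],[0.08,-0.03,0],0],[[0,0,0.2],[0.03,0,0],0],[[0,0,0.2],[0.02,0,0],0],[[0,0,0.2],[0.02,0,0],0],[[0,0,0.2],[0.02,0,0],0]], squeeze=60)

```text
clock: 27.0
ee_pos: [0.6306, 0.16, 0.1836]
ee_rot: [3.141, -0.004, 1.449]
ft_force: [-10.6, -2.7, 23.9]
finger_gap: 0.0497
```

```bash
python3 go.py .63 .1585 .1832 83
```

```text
27.0 [0.6306 0.16   0.1836] [ 3.141 -0.004  1.449] q [0.14 0.48 1.46 0.   1.2  0.26] F [-10.6  -2.7  23.9] T [-0.65  2.18  0.01] gap 0.0497
shift units [-0.08 -0.02  0.02] turn units [ 0.01 -0.02  0.  ]
```

```bash
python3 - <<'E'
from cell import imaging
import cv2
from go import *
e=imaging.camera("side");cv2.imwrite("pics/s13.png",e["img"][:,:,::-1])
e=imaging.camera("top")
for i in range(2): imaging.camera("wrist")
s,R=st();print(s["ee_pos"],s["ft_force"],s["clock"],s["finger_gap"])
E
```

```text
[0.63056092 0.15995411 0.18360903] [-10.85742064  -3.37982583  24.32858391] 27.2 0.04946545900817584
```

View pics/s13.png

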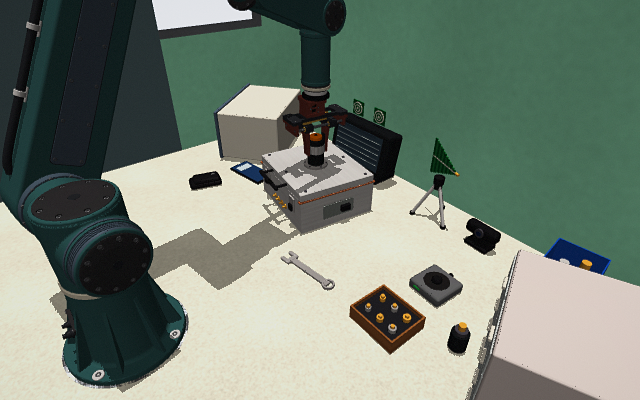

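The side view shows the lid closed and the source sitting on the port at about (317,150). The mouse, phone, wrench, tray and dummy load are where they started. Pose and push are steady, so I'm handing in.

```bash
python3 -c "
from cell import order
print(order.finish_job())"
```

```text
the job is handed in; nothing more can be done
None
```

The job is handed in with the lid closed and the source gripped and pressed home on the port. It took about 27 s on the robot clock; `finish_job` gave no verdict.

- **Lid:** I pushed it shut with closed fingers. The push ended on a hard stop at closed height, with about 65 N at the wrist.
- **Source:** I lifted it off the stand by its knurled grip and set it over the spigot. It rested on the pins at TCP z = 0.2012 and dropped after I turned it about 53 degrees. I then pressed it down to a stop at z = 0.1836.
- **Home check:** The total drop was 17.6 mm, against 18 mm expected. The height stayed at 0.1836–0.1837 m whether the downward push read 20 N or 30 N. The copper ring no longer shows in the wrist or side view.
- **At hand-in:** The source was upright within about 0.005 rad. I was still gripping at 60 N and pressing down with about 24 N, steady over 0.2 s.
- **Rest of the bench:** In the last side picture everything else is where it started.

**Not clean:**
- About 11 N of sideways force remained at the end.
- My attempts to trim it briefly tilted the source by up to 0.03 rad, and I corrected that before finishing.
- I had no direct reading of the ring or the lid angle, so both are judged from height, force and pictures.

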